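# Load the router's tool carrier in reverse order

### The arm

A 7-joint arm with a two-finger parallel gripper is mounted at the origin on the work surface. World frame = base frame: x ahead of the robot, y to its left, z up, the work surface at z = 0. Lengths are in m, angles in rad, forces in N, time in s.
With the tool pointing down it reaches from about 0.4 to 0.85 m from the base axis. Payload 4.5 kg.
Tool frame: the origin (TCP) lies where the fingers leave the gripper's body, on its centre line; the fingertips stand 64 mm ahead of it and the grasp point (between the pads) lies 45 mm ahead of it; z points along the fingers, y is the line along which they close (so a half turn about z gives the same grasp; the last joint's range is limited). The gripper opens to 88 mm and grips with 3 to 60 N. Pads are 18 mm wide; open, the fingers measure 123 mm over their backs; the gripper's body (75 mm by 187 mm) begins 45 mm behind the grasp point.
Start: joints at [1.257, 0.689, -0.195, 1.565, 0.157, 0.902, -0.215], TCP at [0.213, -0.588, 0.303] pointing down, gripper open.
Joint ranges: [-3.01, 3.01], [-0.46, 2.08], [-1.47, 1.51], [0.13, 2.56], [-1, 4.14], [0.04, 2.09], [-2.66, 2.66]. Speed limits (rad/s): [2.57, 2.57, 3.14, 3.14, 3.14, 3.14, 3.14].

### API

Orientations are given as a unit quaternion [x, y, z, w].
In Python, from plant import r gives the robot as it stands.
- The arm moves only by the tool play_rows, never from a script. Its arguments are lists of equal length, an entry for each row: "translation": the shift along the tool's x, y, z in m, a list of three; "delta_rot": the turn, a rotation vector about the tool's x, y, z in degrees, a list of three; "grip": the opening, from -1 (shut) to 1 (fully open). In form: {"translation": [[x, y, z], ...], "delta_rot": [[rx, ry, rz], ...], "grip": [grip, ...]}. A call has 1 to 20 rows; each row shifts and turns the commanded pose from where the row before left it, along the tool's axes as they then stand; what a row does not reach is not made up. A row lasts 1/8 s, in which the tool goes at most 62.5 mm and 10.7 degrees, less where a joint would pass 70% of its speed; a pose out of reach is approached as far as the arm can. A call with a gripper value outside its range is refused whole. The fingers move at their own pace and stop on an object; "squeeze" is the grip in N (left out, the last holds). Time passes only in rows, so rows that do not move let the fingers close. It gives the time, the measured TCP pose, the force, the opening and the grip force at its end, in the units of the state.
- r.get_state(): the state, without advancing time (a new reading comes with each control period).
- r.snapshot(name): name is "scene" or "top"; returns the picture (400x640x3 uint8, blue, green, red); there is no depth.
- r.get_calibration(name): a dict with "intrinsics" (3x3 intrinsics, pixels), "k1" (the pictures are not rectified: a ray, as slopes to the right and down, at radius r is drawn at 1 + k1 r^2 times it, then the intrinsics apply), "eye" and "rotation" of the camera in the world. Camera axes: x right, y up, looking along -z (the intrinsics and any distortion apply to the point x, -y, -z); pixel columns grow to the right and rows downward; lengths in m; the calibration is good to about 2 mm. A picture is of the moment at which its call begins. get_calibration takes no time and is no camera call.
- r.finish_job(): hands the job in; it is judged then, once.
Trained networks look in the newest picture that a camera, given by its name, has taken for a name from the list of things; names that differ only in an ending like _2 or _b are one class to them, and where a whole thing is asked for, a point or a joint stands for the part that bears it (a point fixed in the world has none). Each returns a list of dicts, best first, with "confidence" (0 to 1); they miss things now and then, are a little off and sometimes report something else, mostly with a low value. They report only what shows in the picture. A call takes as long as a camera call. They do not tell look-alikes from the thing itself.
- r.look_for(camera, target): "point" ([x, y, z] in m, in world coordinates, good to about 4 mm: the middle of the surface that is visible of it).
- r.silhouettes(camera, target): "pixels" (400x640 bool, what is visible of it).
The state is a dict: "clock": time; "q": joint angles; "qd": joint speeds; "joint_torque": joint torques, N m; "tool_pos": TCP position; "eef_rot": TCP orientation; "contact_force": force on the tool from outside, world axes, zero at the start; "moment": the same for the moment, N m; "opening": opening from 0.0 (shut) to 1.0 (fully open); "finger_force": force on a finger pad.
Only numpy, scipy, OpenCV 4.12 (cv2) and the standard library are available. Lean on these libraries where they do the work, as an engineer would, in place of code of your own. Each camera call takes 0.05 s, during which the arm holds its last target. There are 200 camera calls.

### The job

Move the four router tools from the black cups on the plywood setup board into the four holes of the aluminium carrier, in reverse order: the tool that starts leftmost in its row (seen from the robot) goes into the rightmost hole, the next one beside it, and so on to the rightmost tool in the leftmost hole. Keep the tools upright, lower them rather than dropping them until each flange sits flat on the carrier, and let go.

Things in the scene. Friction and masses are not known exactly. Their poses are not given: they have to be found in the camera images.
- disc_tool: Loose steel router tool, 0.6 kg, topped by a cog-like toothed disc 44 wide, its top at z 92, with a 14 wide boss to z 96. Sizes in mm; origin: centre of its lower end, z up. Taper z 0-28, 18 to 30 wide; flange z 28-40, 50 wide, its underside rests on the cup or hole rim; plain round grip part z 40-78, 40 wide, gripped from above; cutter above that. Any turn about its axis will do.
- cone_tool: Loose steel router tool, 0.6 kg, topped by a pointed cone, 38 wide at its foot, point at z 106. Sizes in mm; origin: centre of its lower end, z up. Taper z 0-28, 18 to 30 wide; flange z 28-40, 50 wide, its underside rests on the cup or hole rim; plain round grip part z 40-78, 40 wide, gripped from above; cutter above that. Any turn about its axis will do.
- drill_tool: Loose steel router tool, 0.6 kg, topped by a thin drill 10 wide, point at z 106. Sizes in mm; origin: centre of its lower end, z up. Taper z 0-28, 18 to 30 wide; flange z 28-40, 50 wide, its underside rests on the cup or hole rim; plain round grip part z 40-78, 28 wide, gripped from above; cutter above that. Any turn about its axis will do.
- slot_tool: Loose steel router tool, 0.6 kg, topped by an upright flat blade 34 wide, 9 thick, top at z 104. Sizes in mm; origin: centre of its lower end, z up. Taper z 0-28, 18 to 30 wide; flange z 28-40, 50 wide, its underside rests on the cup or hole rim; plain round grip part z 40-78, 40 wide, gripped from above; cutter above that. Any turn about its axis will do.
- cup_disc: Fixed black cup, one of four alike on the setup board: the one in which the disc tool stands at the start. 58 mm square, 36 mm high, with a 38 mm square well; a seated tool's flange rests on its rim. Origin: centre of its underside, 12 mm above the table.
- cup_cone: Fixed black cup, one of four alike on the setup board: the one in which the cone tool stands at the start. 58 mm square, 36 mm high, with a 38 mm square well; a seated tool's flange rests on its rim. Origin: centre of its underside, 12 mm above the table.
- cup_drill: Fixed black cup, one of four alike on the setup board: the one in which the drill tool stands at the start. 58 mm square, 36 mm high, with a 38 mm square well; a seated tool's flange rests on its rim. Origin: centre of its underside, 12 mm above the table.
- cup_slot: Fixed black cup, one of four alike on the setup board: the one in which the slot tool stands at the start. 58 mm square, 36 mm high, with a 38 mm square well; a seated tool's flange rests on its rim. Origin: centre of its underside, 12 mm above the table.
- setup_board: Fixed plywood board 135 x 280 mm, 12 mm thick, with the row of four black cups, left or right of the carrier. Origin on the table under the row's middle; the row runs along its y, cup centres at x = 0, y = -105, -35, 35, 105 mm; which cup is where varies. Its y points to the robot's left within 15 degrees. Cup rims are 48 mm above the table.
- carrier: Fixed aluminium bar 74 x 308 mm with black end caps, 45 mm high, empty at the start. Four square holes, 38 mm wide, 34 deep, along its y: centres x = 0, y = -105, -35, 35, 105 mm, mouths at z = 45. A seated tool has its flange flat on the bar, its origin at z = 17 mm, 4 mm side play. Origin: centre of the underside; its y points to the robot's left within 15 degrees.
Things that resemble listed ones, but are neither listed nor needed, are in the scene too. Leave any blue or orange look-alike of the drill_tool alone.

How it is judged:
At the end, for the whole second after the job is handed in: Each tool stands in the carrier hole that mirrors its starting place in the row (leftmost cup to rightmost hole and so on), within 10 mm of the hole's centre along and across the bar, its flange home within 4 mm of height, upright within 0.1 rad, released and at rest (((y of cup_disc in the frame of setup_board between -0.125 and -0.085 m and y of disc_tool in the frame of carrier between 0.095 and 0.115 m) or (y of cup_disc in the frame of setup_board between -0.055 and -0.015 m and y of disc_tool in the frame of carrier between 0.025 and 0.045 m) or (y of cup_disc in the frame of setup_board between 0.015 and 0.055 m and y of disc_tool in the frame of carrier between -0.045 and -0.025 m) or (y of cup_disc in the frame of setup_board between 0.085 and 0.125 m and y of disc_tool in the frame of carrier between -0.115 and -0.095 m)) and x of disc_tool in the frame of carrier between -0.01 and 0.01 m and z of disc_tool in the frame of carrier between 0.013 and 0.021 m and angle between each of disc_tool, cone_tool, drill_tool, slot_tool's own z axis and vertical below 0.1 rad and linear speed of each of disc_tool, cone_tool, drill_tool, slot_tool below 0.02 m/s and angular speed of each of disc_tool, cone_tool, drill_tool, slot_tool below 0.2 rad/s and contact force between each of disc_tool, cone_tool, drill_tool, slot_tool and the fingers below 0.1 N and ((y of cup_cone in the frame of setup_board between -0.125 and -0.085 m and y of cone_tool in the frame of carrier between 0.095 and 0.115 m) or (y of cup_cone in the frame of setup_board between -0.055 and -0.015 m and y of cone_tool in the frame of carrier between 0.025 and 0.045 m) or (y of cup_cone in the frame of setup_board between 0.015 and 0.055 m and y of cone_tool in the frame of carrier between -0.045 and -0.025 m) or (y of cup_cone in the frame of setup_board between 0.085 and 0.125 m and y of cone_tool in the frame of carrier between -0.115 and -0.095 m)) and x of cone_tool in the frame of carrier between -0.01 and 0.01 m and z of cone_tool in the frame of carrier between 0.013 and 0.021 m and ((y of cup_drill in the frame of setup_board between -0.125 and -0.085 m and y of drill_tool in the frame of carrier between 0.095 and 0.115 m) or (y of cup_drill in the frame of setup_board between -0.055 and -0.015 m and y of drill_tool in the frame of carrier between 0.025 and 0.045 m) or (y of cup_drill in the frame of setup_board between 0.015 and 0.055 m and y of drill_tool in the frame of carrier between -0.045 and -0.025 m) or (y of cup_drill in the frame of setup_board between 0.085 and 0.125 m and y of drill_tool in the frame of carrier between -0.115 and -0.095 m)) and x of drill_tool in the frame of carrier between -0.01 and 0.01 m and z of drill_tool in the frame of carrier between 0.013 and 0.021 m and ((y of cup_slot in the frame of setup_board between -0.125 and -0.085 m and y of slot_tool in the frame of carrier between 0.095 and 0.115 m) or (y of cup_slot in the frame of setup_board between -0.055 and -0.015 m and y of slot_tool in the frame of carrier between 0.025 and 0.045 m) or (y of cup_slot in the frame of setup_board between 0.015 and 0.055 m and y of slot_tool in the frame of carrier between -0.045 and -0.025 m) or (y of cup_slot in the frame of setup_board between 0.085 and 0.125 m and y of slot_tool in the frame of carrier between -0.115 and -0.095 m)) and x of slot_tool in the frame of carrier between -0.01 and 0.01 m and z of slot_tool in the frame of carrier between 0.013 and 0.021 m); the robot touches nothing.
It fails at once if a tool is tipped over (more than 0.6 rad from upright) (angle between any of disc_tool, cone_tool, drill_tool, slot_tool's own z axis and vertical above 0.6 rad).
It fails at once if a tool is dropped (falls out of the fingers' hold faster than 0.7 m/s, a fall of about 25 mm) ((linear speed of disc_tool above 0.7 m/s and contact force between disc_tool and the fingers below 0.1 N) or (linear speed of cone_tool above 0.7 m/s and contact force between cone_tool and the fingers below 0.1 N) or (linear speed of drill_tool above 0.7 m/s and contact force between drill_tool and the fingers below 0.1 N) or (linear speed of slot_tool above 0.7 m/s and contact force between slot_tool and the fingers below 0.1 N)).
It also fails if it takes over 117 s, if anything falls off the work surface, if the arm or the gripper's body presses on something with over 40 N, if the wrist force passes 120 N, or if a joint passes its speed limit or range.

## Working session

There is one attempt and no reset: what is moved stays moved. The work goes in short steps, Python scripts to look and compute and a tool call to move; the robot and the scene stay as the last step left them, time stands still between calls to the robot, and variables do not carry over. Pictures are saved under pics/ and viewed, at most 14 in all, crops included, and the job is handed in when it is done.

Besides the shell and the picture viewer there is one more tool, called after "Call:" as name(argument=value, ...) on one line, values as JSON. play_rows: Moves the arm, as the interface text tells. Its arguments: {"type":"object","properties":{"translation":{"type":"array","items":{"type":"array","items":{"type":"number"}}},"delta_rot":{"type":"array","items":{"type":"array","items":{"type":"number"}}},"grip":{"type":"array","items":{"type":"number"}},"squeeze":{"type":"number"}},"required":["translation","delta_rot","grip"]}

```bash
mkdir -p pics; ls
python3 - <<'E'
from plant import r
import cv2
for n in("scene","top"):
    cv2.imwrite(f"pics/{n}0.png",r.snapshot(n)); c=r.get_calibration(n); print(n,c)
    for t in("disc_tool","cone_tool","drill_tool","slot_tool","setup_board","carrier","cup_disc"):
        for d in r.look_for(n,t)[:5]: print(n,t,[round(float(v),3) for v in d["point"]],round(d["confidence"],2))
s=r.get_state();print({k:s[k] for k in("clock","tool_pos","eef_rot","opening")})
E
```

```text
pics
scene {'intrinsics': array([[461.54252399,   0.        , 319.37075833],
       [  0.        , 461.54252399, 197.24778376],
       [  0.        ,   0.        ,   1.        ]]), 'k1': -0.1029244625181309, 'eye': array([ 0.99338553, -0.57119979,  0.71431456]), 'rotation': array([0.37450955, 0.1336806 , 0.31279486, 0.86257259])}
scene disc_tool [0.587, -0.098, 0.09] 0.56
scene cone_tool [0.59, -0.237, 0.084] 0.6
scene drill_tool [0.43, -0.076, 0.037] 0.9
scene drill_tool [0.696, -0.128, 0.042] 0.86
scene drill_tool [0.587, -0.167, 0.069] 0.66
scene slot_tool [0.583, -0.301, 0.091] 0.82
scene slot_tool [0.588, -0.166, 0.067] 0.41
scene setup_board [0.603, -0.232, 0.011] 0.73
scene carrier [0.532, 0.202, 0.047] 0.9
scene cup_disc [0.607, -0.105, 0.04] 0.9
scene cup_disc [0.6, -0.315, 0.041] 0.6
top {'intrinsics': array([[430.30588482,   0.        , 320.7200074 ],
       [  0.        , 430.30588482, 202.16469245],
       [  0.        ,   0.        ,   1.        ]]), 'k1': 0.03106844537115439, 'eye': array([ 0.35723587, -0.01333313,  0.97687525]), 'rotation': array([-0.07555096,  0.07959911,  0.71481306, -0.69065065])}
top disc_tool [0.573, -0.084, 0.11] 0.76
top cone_tool [0.573, -0.218, 0.1] 0.77
top drill_tool [0.678, -0.112, 0.039] 0.95
top drill_tool [0.572, -0.148, 0.06] 0.93
top drill_tool [0.417, -0.071, 0.04] 0.86
top setup_board [0.523, -0.193, 0.01] 0.98
top carrier [0.517, 0.227, 0.045] 0.93
top cup_disc [0.555, -0.072, 0.045] 0.85
top cup_disc [0.573, -0.147, 0.061] 0.34
{'clock': 0.8, 'tool_pos': array([ 0.21305721, -0.58758763,  0.30275406]), 'eef_rot': array([9.84919765e-01, 1.73011713e-01, 2.65890648e-05, 4.55492522e-05]), 'opening': 0.9986745819460947}
```

View pics/scene0.png

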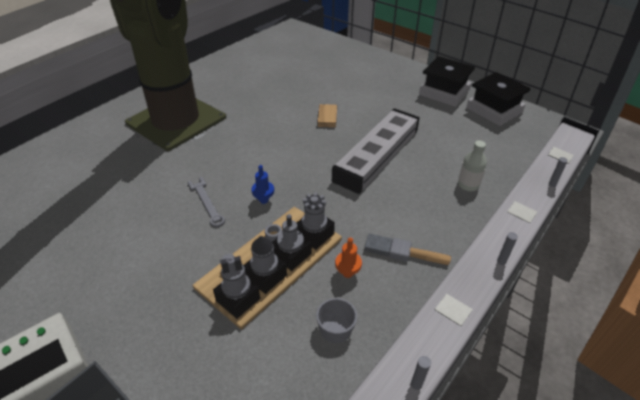

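View pics/top0.png

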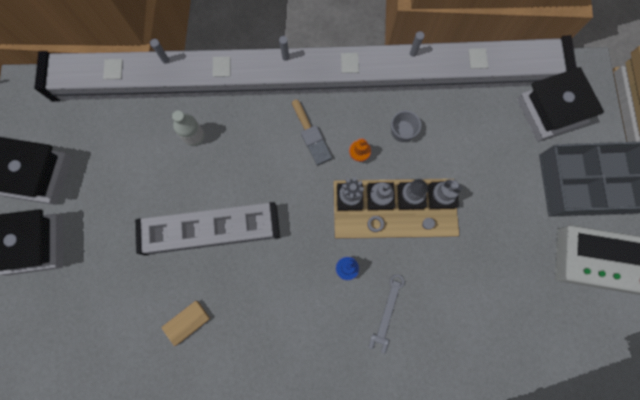

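```bash
cat > h.py <<'E'
import numpy as np, cv2
from plant import r
from scipy.spatial.transform import Rotation as R
from scipy.optimize import minimize
C={n:r.get_calibration(n) for n in("scene","top")}
def proj(n,P):
    c=C[n]; p=(np.atleast_2d(P)-c["eye"])@R.from_quat(c["rotation"]).as_matrix()
    s=np.c_[p[:,0],-p[:,1]]/-p[:,2:]; s=s*(1+c["k1"]*(s**2).sum(1,keepdims=True))
    K=c["intrinsics"]; return s*[K[0,0],K[1,1]]+K[:2,2]
def back(n,uv,z):
    c=C[n]; K=c["intrinsics"]; d=(np.atleast_2d(uv)-K[:2,2])/[K[0,0],K[1,1]]; s=d.copy()
    for _ in range(20): s=d/(1+c["k1"]*(s**2).sum(1,keepdims=True))
    v=np.c_[s[:,0],-s[:,1],-np.ones(len(s))]@R.from_quat(c["rotation"]).as_matrix().T
    return c["eye"]+v*((z-c["eye"][2])/v[:,2:])
def box(x,y,a,lx,ly,z0,z1,ox=0,oy=0):
    P=np.array([[sx*lx/2+ox,sy*ly/2+oy,z] for sx in(-1,1) for sy in(-1,1) for z in(z0,z1)])
    c,s=np.cos(a),np.sin(a); return np.c_[x+c*P[:,0]-s*P[:,1],y+s*P[:,0]+c*P[:,1],P[:,2]]
def rast(n,B):
    m=np.zeros((400,640),np.uint8)
    h=cv2.convexHull((proj(n,B)*16).astype(np.int32)); cv2.fillConvexPoly(m,h,255,cv2.LINE_AA,4); return m/255.
def fit(n,mask,x0,f,ignore=None):
    w=1. if ignore is None else 1.-ignore
    g=lambda p:(np.abs(rast(n,f(*p))-mask)*w).sum()
    return minimize(g,x0,method="Nelder-Mead",options=dict(initial_simplex=np.array(x0)+np.vstack([np.zeros(3),np.diag([.02,.02,.08])]),xatol=1e-5,fatol=.1))
E
python3 - <<'E'
from h import *
print(proj("scene",[[0,0,0]]),proj("top",[[.5,0,0]]))
for n,x in(("scene",(.53,.2,0.)),("top",(.52,.22,0.))):
    im=r.snapshot(n)
    m=r.silhouettes(n,"carrier")[0]["pixels"].astype(float)
    o=fit(n,m,x,lambda x,y,a:box(x,y,a,.074,.308,0,.045)); print(n,"carrier",o.x.round(4),np.degrees(o.x[2]).round(2),o.fun,m.sum())
    b=r.silhouettes(n,"setup_board")[0]["pixels"].astype(float)
    ig=np.zeros((400,640),np.uint8)
    for t in("disc_tool","cone_tool","drill_tool","slot_tool","cup_disc"):
        for d in r.silhouettes(n,t): ig|=d["pixels"].astype(np.uint8)
    ig=cv2.dilate(ig,np.ones((5,5),np.uint8))
    # board centre (unknown offset along x)
    o2=fit(n,b,(.55,-.2,0.),lambda x,y,a:box(x,y,a,.135,.28,0,.012),ig.astype(float)); print(n,"board",o2.x.round(4),o2.fun,b.sum())
    for d,(P,k) in enumerate(((o.x,"carrier"),(o2.x,"board"))):
        B=box(*P,.074,.308,0,.045) if k=="carrier" else box(*P,.135,.28,0,.012)
        for p in proj(n,B): cv2.circle(im,tuple(int(v) for v in p.round()),1,(0,0,255),-1)
    if n=="top": cv2.imwrite("pics/topfit.png",cv2.resize(im[110:290,120:500],None,fx=2.1,fy=2.1,interpolation=cv2.INTER_CUBIC))
    else: cv2.imwrite("pics/scenefit.png",cv2.resize(im[90:330,180:440],None,fx=2.4,fy=2.4,interpolation=cv2.INTER_CUBIC))
E
```

```text
[[175.83726928 120.39947117]] [[311.90582767 234.65620118]]
scene carrier [0.518 0.232 0.103] 5.9 176.3372549019608 3395.0
scene board [ 0.554  -0.1894 -0.0156] 1912.219607843137 2741.0
top carrier [0.5179 0.2291 0.0886] 5.08 262.1921568627451 5233.0
top board [ 0.5535 -0.1929 -0.0234] 1674.8313725490198 3807.0
```

View pics/topfit.png

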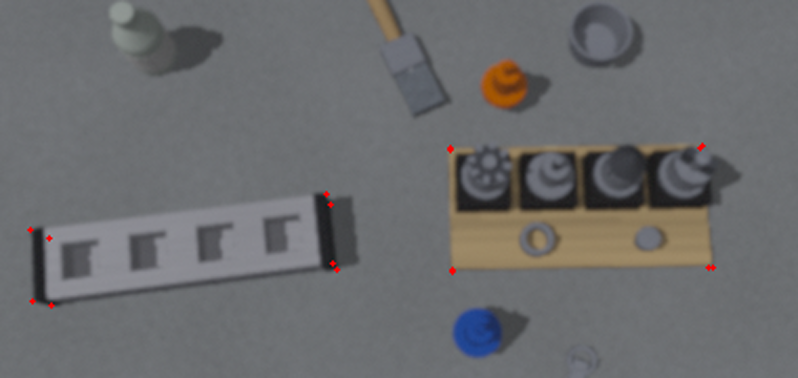

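View pics/scenefit.png

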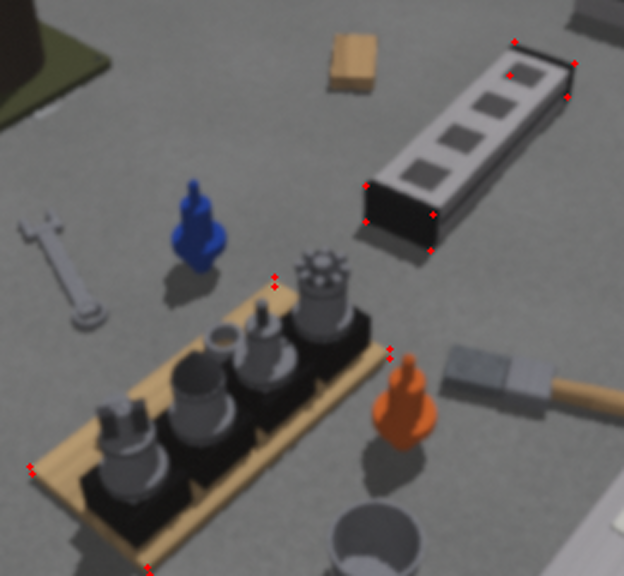

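Run:
```python
from h import *
th=np.linspace(0,2*np.pi,40,endpoint=False)
def cyl(x,y,d,z0,z1): 
    return np.vstack([np.c_[x+d/2*np.cos(th),y+d/2*np.sin(th),0*th+z] for z in(z0,z1)])
top={"disc_tool":[(.044,.105,.112)],"cone_tool":[],"drill_tool":[(.010,.098,.126)],"slot_tool":[]}
Y={"disc_tool":-.085,"drill_tool":-.152,"cone_tool":-.222,"slot_tool":-.292}
for t in Y:
    gd=.028 if t=="drill_tool" else .04
    for n in("scene","top"):
        r.snapshot(n); c=[]
        for s in (t,)if t!="slot_tool" else (t,"cone_tool"):
            for d in r.silhouettes(n,s):
                m=d["pixels"]; v,u=np.nonzero(m); e=np.hypot(*(proj(n,[[.57,Y[t],.08]])[0]-[u.mean(),v.mean()])); c.append((e,d["confidence"],m))
        e,cf,m=min(c,key=lambda q:q[0]); m=m.astype(float)
        def ren(x,y):
            M=rast(n,cyl(x,y,.05,.048,.060))
            for d,a,b in [(gd,.06,.098)]+top[t]: M=np.maximum(M,rast(n,cyl(x,y,d,a,b)))
            if t=="cone_tool": M=np.maximum(M,rast(n,np.vstack([cyl(x,y,.038,.098,.099),[[x,y,.126]]])))
            if t=="slot_tool": M=np.maximum(M,rast(n,cyl(x,y,.024,.098,.124)))
            return M
        o=minimize(lambda p:np.abs(ren(*p)-m).sum(),(.57,Y[t]),method="Nelder-Mead",options=dict(initial_simplex=[(.57,Y[t]),(.585,Y[t]),(.57,Y[t]+.015)],xatol=1e-5,fatol=.1))
        print(t,n,round(e,1),round(cf,2),o.x.round(4),round(o.fun),m.sum())
for n,t in(("top",[(77+0,260),(148,251),(215,243),(283,234)]),):
    print(back(n,[(120+a/2.1,110+b/2.1) for a,b in t],.045).round(4))
```

```text
disc_tool scene 5.0 0.79 [ 0.5799 -0.0884] 61 876.0
disc_tool top 3.8 0.98 [ 0.5771 -0.0883] 141 441.0
drill_tool scene 9.2 0.88 [ 0.5781 -0.156 ] 101 663.0
drill_tool top 0.5 0.65 [ 0.5776 -0.1562] 69 405.0
cone_tool scene 7.0 0.89 [ 0.5762 -0.2255] 64 856.0
cone_tool top 1.7 0.84 [ 0.5774 -0.227 ] 92 456.0
slot_tool scene 4.9 0.69 [ 0.5753 -0.295 ] 119 1004.0
slot_tool top 0.5 0.93 [ 0.575  -0.2969] 111 480.0
[[0.5072 0.3361 0.045 ]
 [0.514  0.2636 0.045 ]
 [0.52   0.1945 0.045 ]
 [0.527  0.1238 0.045 ]]
```

```bash
cat >> h.py <<'E'
def plan(p0,yaw0,p1,yaw1,n):
    "n equal rows from p0 to p1, yaw (deg) of tool x; translation in tool axes at row start"
    d=(np.array(p1)-p0)/n; out=[]
    for i in range(n):
        a=np.radians(yaw0+(yaw1-yaw0)*i/n); out.append([d[0]*np.cos(a)+d[1]*np.sin(a),d[0]*np.sin(a)-d[1]*np.cos(a),-d[2]])
    return np.round(out,4).tolist(),round(-(yaw1-yaw0)/n,2)
def pose():
    s=r.get_state(); M=R.from_quat(s["eef_rot"]).as_matrix()
    return s["tool_pos"],np.degrees(np.arctan2(M[1,0],M[0,0])),M[2,2],s
E
python3 - <<'E'
from h import *
p,y,_,s=pose(); print(p,y,s["clock"]); print(plan(p,y,(.578,-.088,.25),89,14))
E
```

```text
[ 0.21303137 -0.58760802  0.30275512] 19.927626533991774 2.5
([[0.0367, -0.0247, 0.0038], [0.0387, -0.0214, 0.0038], [0.0404, -0.018, 0.0038], [0.0418, -0.0145, 0.0038], [0.0428, -0.0108, 0.0038], [0.0436, -0.0071, 0.0038], [0.0441, -0.0033, 0.0038], [0.0442, 0.0005, 0.0038], [0.044, 0.0043, 0.0038], [0.0435, 0.008, 0.0038], [0.0426, 0.0117, 0.0038], [0.0414, 0.0154, 0.0038], [0.04, 0.0189, 0.0038], [0.0382, 0.0222, 0.0038]], np.float64(-4.93))
```

The things that could pass for the drill tool (scene picture) are the blue tool at (263,185), the orange tool at (349,255), and the grey tool in a black cup at (290,235). I choose the grey one, which the close crop confirms. From left to right the row reads disc (314,212), drill (290,235), cone (264,258), slot (234,282). The carrier is empty.

Call:
play_rows(translation=[[0.0367,-0.0247,0.0038],[0.0387,-0.0214,0.0038],[0.0404,-0.018,0.0038],[0.0418,-0.0145,0.0038],[0.0428,-0.0108,0.0038],[0.0436,-0.0071,0.0038],[0.0441,-0.0033,0.0038],[0.0442,0.0005,0.0038],[0.044,0.0043,0.0038],[0.0435,0.008,0.0038],[0.0426,0.0117,0.0038],[0.0414,0.0154,0.0038],[0.04,0.0189,0.0038],[0.0382,0.0222,0.0038],[0,0,0],[0,0,0]], delta_rot=[[0,0,-4.93],[0,0,-4.93],[0,0,-4.93],[0,0,-4.93],[0,0,-4.93],[0,0,-4.93],[0,0,-4.93],[0,0,-4.93],[0,0,-4.93],[0,0,-4.93],[0,0,-4.93],[0,0,-4.93],[0,0,-4.93],[0,0,-4.93],[0,0,0],[0,0,0]], grip=[1,1,1,1,1,1,1,1,1,1,1,1,1,1,1,1], squeeze=40)

```text
clock: 4.5
tool_pos: [0.5779, -0.0889, 0.2493]
eef_rot: [0.714, 0.7, -0.001, 0.0]
contact_force: [-0.5, -0.9, 0.2]
opening: 0.999
finger_force: 0.0
```

Run:
```python
from h import *
im=r.snapshot("scene"); p,y,z,s=pose(); print(p,y,z,s["q"].round(2),s["clock"])
a=np.radians(y);tx=np.array([np.cos(a),np.sin(a),0]);ty=np.array([np.sin(a),-np.cos(a),0])
# fingertip outer ends and centre, plus predicted tool axis
Q=np.array([p+s_*ty*.0615+[0,0,-.064] for s_ in(-1,1)]+[p+s_*ty*.044+[0,0,-.064] for s_ in(-1,1)])
for q in proj("scene",Q): cv2.circle(im,tuple(int(v) for v in q.round()),1,(0,0,255),-1)
cv2.imwrite("pics/hover.png",cv2.resize(im[100:330,180:440],None,fx=2.5,fy=2.5,interpolation=cv2.INTER_CUBIC))
```

```text
[ 0.57766672 -0.08960379  0.24937894] 88.82207212495368 -0.9999982796236891 [ 0.32  0.73 -0.43  1.74  0.42  0.77 -0.34] 4.55
```

View pics/hover.png

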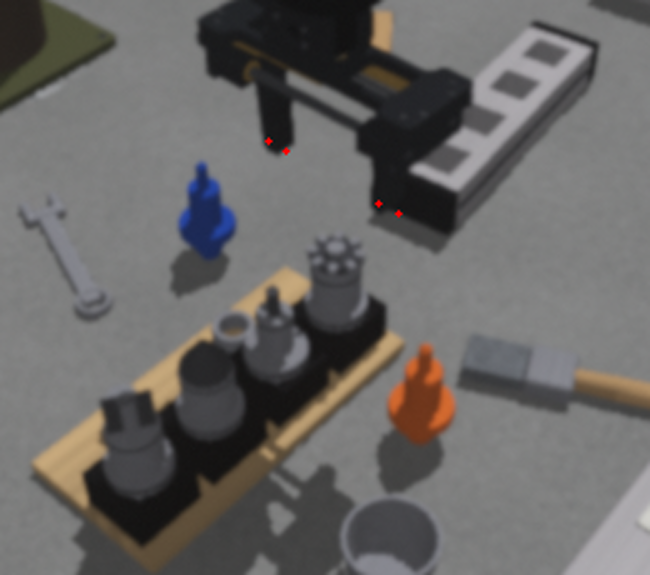

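The predicted fingertip dots (268,140 and 398,213 in the crop) land on the real fingertips, and the gripper is above the disc tool with its closing line across the row. I'm going down.

Call:
play_rows(translation=[[0.001,0,0.04],[0,0,0.04],[0,0,0.028],[0,0,0.015],[0,0,0],[0,0,0],[0,0,0],[0,0,0],[0,0,0],[0,0,0]], delta_rot=[[0,0,0],[0,0,0],[0,0,0],[0,0,0],[0,0,0],[0,0,0],[0,0,0],[0,0,0],[0,0,0],[0,0,0]], grip=[1,1,1,1,1,-1,-1,-1,-1,-1])

```text
clock: 5.8
tool_pos: [0.5798, -0.0869, 0.1269]
eef_rot: [0.713, 0.701, 0.001, 0.001]
contact_force: [5.1, -0.1, -0.9]
opening: 0.455
finger_force: 1.9
```

Call:
play_rows(translation=[[0,0,0],[0,0,0],[0,0,-0.02],[0,0,-0.03],[0,0,-0.04],[0,0,-0.03],[0,0,-0.02],[0,0,0]], delta_rot=[[0,0,0],[0,0,0],[0,0,0],[0,0,0],[0,0,0],[0,0,0],[0,0,0],[0,0,0]], grip=[-1,-1,-1,-1,-1,-1,-1,-1])

```text
clock: 6.8
tool_pos: [0.5772, -0.0872, 0.2663]
eef_rot: [0.714, 0.701, -0.001, -0.001]
contact_force: [-0.4, 0.1, -7.2]
opening: 0.446
finger_force: 40.0
```

Run:
```python
from h import *
p,y,z,s=pose(); print(p,y,z,s["q"].round(2),s["clock"],s["contact_force"],s["finger_force"],s["opening"])
r.snapshot("scene");print([d["point"].round(3) if hasattr(d["point"],"round") else d["point"] for d in r.look_for("scene","disc_tool")])
print(plan(p,y,(.5275,.1255,.27),95.5,8))
```

```text
[ 0.57720218 -0.08723819  0.26628846] 88.94231346217354 -0.999997690770032 [ 0.33  0.71 -0.45  1.72  0.41  0.81 -0.33] 6.8 [-0.44697886  0.12377031 -7.22130911] 39.99894082546234 0.445630413679899
[[0.58, -0.1004, 0.2168], [0.5868, -0.1643, 0.0643]]
([[0.0265, -0.0067, -0.0005], [0.0266, -0.0063, -0.0005], [0.0267, -0.0059, -0.0005], [0.0267, -0.0056, -0.0005], [0.0268, -0.0052, -0.0005], [0.0269, -0.0048, -0.0005], [0.027, -0.0044, -0.0005], [0.027, -0.004, -0.0005]], np.float64(-0.82))
```

Call:
play_rows(translation=[[0.0265,-0.0067,0],[0.0266,-0.0063,0],[0.0267,-0.0059,0],[0.0267,-0.0056,0],[0.0268,-0.0052,0],[0.0269,-0.0048,0],[0.027,-0.0044,0],[0.027,-0.004,0],[0,0,0],[0,0,0]], delta_rot=[[0,0,-0.82],[0,0,-0.82],[0,0,-0.82],[0,0,-0.82],[0,0,-0.82],[0,0,-0.82],[0,0,-0.82],[0,0,-0.82],[0,0,0],[0,0,0]], grip=[-1,-1,-1,-1,-1,-1,-1,-1,-1,-1])

```text
clock: 8.15
tool_pos: [0.528, 0.1246, 0.2652]
eef_rot: [0.672, 0.74, -0.002, -0.0]
contact_force: [-0.0, 0.4, -6.8]
opening: 0.445
finger_force: 40.0
```

Run:
```python
from h import *
p,y,z,s=pose(); print(p,y,z,s["clock"],s["contact_force"])
print(plan(p,y,(.5275,.1255,.27),95.5,1))
```

```text
[0.52804947 0.12457977 0.26523173] 95.48032741528799 -0.9999935612378945 8.15 [-4.57324709e-03  3.53175596e-01 -6.78065876e+00]
([[0.001, -0.0005, -0.0048]], np.float64(-0.02))
```

Call:
play_rows(translation=[[0.001,0,0.03],[0,0,0.035],[0,0,0.03],[0,0,0.02],[0,0,0.01],[0,0,0.008],[0,0,0.004],[0,0,0]], delta_rot=[[0,0,0],[0,0,0],[0,0,0],[0,0,0],[0,0,0],[0,0,0],[0,0,0],[0,0,0]], grip=[-1,-1,-1,-1,-1,-1,-1,-1])

```text
clock: 9.15
tool_pos: [0.5288, 0.1268, 0.1297]
eef_rot: [0.672, 0.74, 0.0, 0.0]
contact_force: [0.5, 0.0, -7.3]
opening: 0.445
finger_force: 40.0
```

Call:
play_rows(translation=[[0,0,0.002],[0,0,0.002],[0,0,0.002],[0,0,0]], delta_rot=[[0,0,0],[0,0,0],[0,0,0],[0,0,0]], grip=[-1,-1,-1,-1])

```text
clock: 9.65
tool_pos: [0.5287, 0.1268, 0.1238]
eef_rot: [0.672, 0.74, 0.0, 0.0]
contact_force: [-0.3, -0.3, -2.8]
opening: 0.442
finger_force: 40.0
```

Call:
play_rows(translation=[[0,0,0.001],[0,0,0],[0,0,0],[0,0,0],[0,0,0],[0,0,-0.02],[0,0,-0.04],[0,0,-0.05],[0,0,-0.03],[0,0,0],[0,0,0]], delta_rot=[[0,0,0],[0,0,0],[0,0,0],[0,0,0],[0,0,0],[0,0,0],[0,0,0],[0,0,0],[0,0,0],[0,0,0],[0,0,0]], grip=[-1,-1,1,1,1,1,1,1,1,1,1])

```text
clock: 11.02
tool_pos: [0.5282, 0.1264, 0.2616]
eef_rot: [0.672, 0.74, -0.001, -0.0]
contact_force: [0.8, 0.6, 0.2]
opening: 1.002
finger_force: 0.0
```

Run:
```python
from h import *
im=r.snapshot("scene"); p,y,z,s=pose(); print(p,y,z,s["clock"],s["opening"])
cv2.imwrite("pics/p1.png",cv2.resize(im[90:330,180:440],None,fx=2.3,fy=2.3,interpolation=cv2.INTER_CUBIC))
print(plan(p,y,(.5775,-.1565,.26),89,9))
```

```text
[0.52797722 0.12635797 0.26123864] 95.50677576295331 -0.9999970064868137 11.075 0.998318344989819
([[-0.0318, 0.0025, 0.0001], [-0.0318, 0.0029, 0.0001], [-0.0317, 0.0033, 0.0001], [-0.0317, 0.0037, 0.0001], [-0.0316, 0.0041, 0.0001], [-0.0316, 0.0045, 0.0001], [-0.0315, 0.0049, 0.0001], [-0.0315, 0.0053, 0.0001], [-0.0314, 0.0057, 0.0001]], np.float64(0.72))
```

View pics/p1.png

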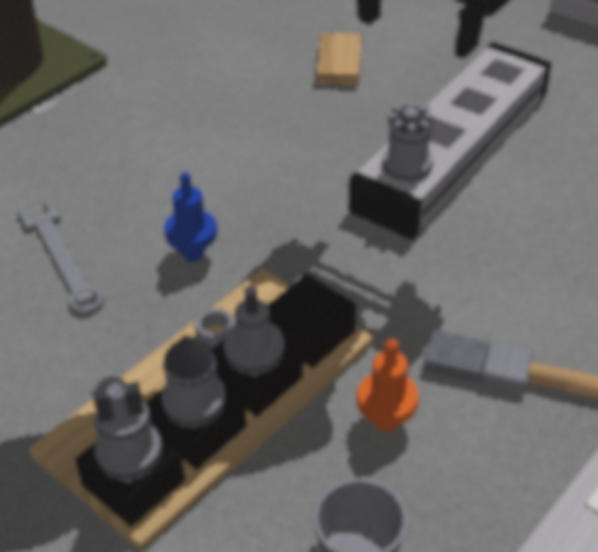

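The disc tool sits upright in the nearest (rightmost) hole, at (408,150) in the crop. The drill tool is next.

Call:
play_rows(translation=[[-0.0318,0.0025,0],[-0.0318,0.0029,0],[-0.0317,0.0033,0],[-0.0317,0.0037,0],[-0.0316,0.0041,0],[-0.0316,0.0045,0],[-0.0315,0.0049,0],[-0.0315,0.0053,0],[-0.0314,0.0057,0],[0,0,0],[0,0,0.03],[0,0,0.035],[0,0,0.03],[0,0,0],[0,0,0]], delta_rot=[[0,0,0.72],[0,0,0.72],[0,0,0.72],[0,0,0.72],[0,0,0.72],[0,0,0.72],[0,0,0.72],[0,0,0.72],[0,0,0.72],[0,0,0],[0,0,0],[0,0,0],[0,0,0],[0,0,0],[0,0,0]], grip=[1,1,1,1,1,1,1,1,1,1,1,1,1,1,1])

```text
clock: 12.95
tool_pos: [0.579, -0.155, 0.1681]
eef_rot: [0.713, 0.702, 0.0, 0.0]
contact_force: [-0.5, 0.1, 0.4]
opening: 1.003
finger_force: 0.0
```

Call:
play_rows(translation=[[-0.001,-0.001,0.02],[0,0,0.012],[0,0,0.006],[0,0,0],[0,0,0],[0,0,0],[0,0,0],[0,0,0],[0,0,0],[0,0,0],[0,0,0],[0,0,0]], delta_rot=[[0,0,0],[0,0,0],[0,0,0],[0,0,0],[0,0,0],[0,0,0],[0,0,0],[0,0,0],[0,0,0],[0,0,0],[0,0,0],[0,0,0]], grip=[1,1,1,1,-1,-1,-1,-1,-1,-1,-1,-1])

```text
clock: 14.45
tool_pos: [0.578, -0.1569, 0.1296]
eef_rot: [0.713, 0.701, 0.0, 0.0]
contact_force: [1.6, -0.5, -1.7]
opening: 0.306
finger_force: 40.0
```

Call:
play_rows(translation=[[0,0,-0.02],[0,0,-0.03],[0,0,-0.04],[0,0,-0.03],[0,0,-0.02],[0,0,0]], delta_rot=[[0,0,0],[0,0,0],[0,0,0],[0,0,0],[0,0,0],[0,0,0]], grip=[-1,-1,-1,-1,-1,-1])

```text
clock: 15.2
tool_pos: [0.5773, -0.157, 0.27]
eef_rot: [0.713, 0.701, 0.0, 0.0]
contact_force: [-0.4, 0.0, -5.8]
opening: 0.307
finger_force: 40.0
```

Run:
```python
from h import *
p,y,z,s=pose(); print(p,y,z,s["clock"],s["contact_force"],s["opening"])
print(plan(p,y,(.5207,.1955,.27),95.5,11))
```

```text
[ 0.57728832 -0.15701859  0.26996304] 89.02173630901125 -0.9999997933892221 15.2 [-0.41132175  0.00941884 -5.78450103] 0.30664700709792203
([[0.032, -0.0057, -0.0], [0.032, -0.0054, -0.0], [0.0321, -0.005, -0.0], [0.0321, -0.0047, -0.0], [0.0322, -0.0044, -0.0], [0.0322, -0.004, -0.0], [0.0322, -0.0037, -0.0], [0.0323, -0.0034, -0.0], [0.0323, -0.003, -0.0], [0.0323, -0.0027, -0.0], [0.0324, -0.0024, -0.0]], np.float64(-0.59))
```

Call:
play_rows(translation=[[0.032,-0.0057,0],[0.032,-0.0054,0],[0.0321,-0.005,0],[0.0321,-0.0047,0],[0.0322,-0.0044,0],[0.0322,-0.004,0],[0.0322,-0.0037,0],[0.0323,-0.0034,0],[0.0323,-0.003,0],[0.0323,-0.0027,0],[0.0324,-0.0024,0],[0,0,0],[0,0,0.03],[0,0,0.04],[0,0,0.02],[0,0,0]], delta_rot=[[0,0,-0.59],[0,0,-0.59],[0,0,-0.59],[0,0,-0.59],[0,0,-0.59],[0,0,-0.59],[0,0,-0.59],[0,0,-0.59],[0,0,-0.59],[0,0,-0.59],[0,0,-0.59],[0,0,0],[0,0,0],[0,0,0],[0,0,0],[0,0,0]], grip=[-1,-1,-1,-1,-1,-1,-1,-1,-1,-1,-1,-1,-1,-1,-1,-1])

```text
clock: 17.2
tool_pos: [0.5195, 0.1936, 0.177]
eef_rot: [0.673, 0.74, -0.003, -0.001]
contact_force: [-1.0, -1.0, -3.8]
opening: 0.307
finger_force: 40.0
```

Call:
play_rows(translation=[[0.001,0.001,0.015],[0,0,0.015],[0,0,0.01],[0,0,0.005],[0,0,0.002],[0,0,0.002],[0,0,0.002],[0,0,0]], delta_rot=[[0,0,0],[0,0,0],[0,0,0],[0,0,0],[0,0,0],[0,0,0],[0,0,0],[0,0,0]], grip=[-1,-1,-1,-1,-1,-1,-1,-1])

```text
clock: 18.2
tool_pos: [0.5219, 0.1967, 0.1286]
eef_rot: [0.672, 0.74, 0.0, 0.0]
contact_force: [0.9, -0.3, -5.1]
opening: 0.306
finger_force: 40.0
```

Call:
play_rows(translation=[[0,0,0.001],[0,0,0.001],[0,0,0.001],[0,0,0]], delta_rot=[[0,0,0],[0,0,0],[0,0,0],[0,0,0]], grip=[-1,-1,-1,-1])

```text
clock: 18.7
tool_pos: [0.5219, 0.1967, 0.1265]
eef_rot: [0.672, 0.74, 0.0, 0.0]
contact_force: [-1.8, -1.5, 4.1]
opening: 0.306
finger_force: 40.0
```

Call:
play_rows(translation=[[0,0,0],[0,0,0],[0,0,0],[0,0,0],[0,0,-0.02],[0,0,-0.04],[0,0,-0.05],[0,0,-0.03],[0,0,0],[0,0,0]], delta_rot=[[0,0,0],[0,0,0],[0,0,0],[0,0,0],[0,0,0],[0,0,0],[0,0,0],[0,0,0],[0,0,0],[0,0,0]], grip=[1,1,1,1,1,1,1,1,1,1])

```text
clock: 19.95
tool_pos: [0.5214, 0.1962, 0.2646]
eef_rot: [0.672, 0.74, -0.001, -0.0]
contact_force: [0.5, 0.7, -0.8]
opening: 0.998
finger_force: 0.0
```

Run:
```python
from h import *
p,y,z,s=pose(); print(p,y,z,s["clock"],s["opening"])
print(plan(p,y,(.577,-.2265,.26),89,12))
```

```text
[0.52136293 0.19620201 0.26459943] 95.51496723430493 -0.9999985829706795 19.95 0.9980941449209616
([[-0.0355, 0.0012, 0.0004], [-0.0355, 0.0016, 0.0004], [-0.0355, 0.0019, 0.0004], [-0.0355, 0.0022, 0.0004], [-0.0354, 0.0026, 0.0004], [-0.0354, 0.0029, 0.0004], [-0.0354, 0.0032, 0.0004], [-0.0353, 0.0036, 0.0004], [-0.0353, 0.0039, 0.0004], [-0.0353, 0.0042, 0.0004], [-0.0352, 0.0046, 0.0004], [-0.0352, 0.0049, 0.0004]], np.float64(0.54))
```

Cone tool.

Call:
play_rows(translation=[[-0.0355,0.0012,0.0004],[-0.0355,0.0016,0.0004],[-0.0355,0.0019,0.0004],[-0.0355,0.0022,0.0004],[-0.0354,0.0026,0.0004],[-0.0354,0.0029,0.0004],[-0.0354,0.0032,0.0004],[-0.0353,0.0036,0.0004],[-0.0353,0.0039,0.0004],[-0.0353,0.0042,0.0004],[-0.0352,0.0046,0.0004],[-0.0352,0.0049,0.0004],[0,0,0],[0,0,0.03],[0,0,0.035],[0,0,0.025],[0,0,0],[0,0,0]], delta_rot=[[0,0,0.54],[0,0,0.54],[0,0,0.54],[0,0,0.54],[0,0,0.54],[0,0,0.54],[0,0,0.54],[0,0,0.54],[0,0,0.54],[0,0,0.54],[0,0,0.54],[0,0,0.54],[0,0,0],[0,0,0],[0,0,0],[0,0,0],[0,0,0],[0,0,0]], grip=[1,1,1,1,1,1,1,1,1,1,1,1,1,1,1,1,1,1])

```text
clock: 22.2
tool_pos: [0.5778, -0.225, 0.1711]
eef_rot: [0.713, 0.702, 0.0, -0.0]
contact_force: [-0.9, -0.1, 0.6]
opening: 1.0
finger_force: 0.0
```

Call:
play_rows(translation=[[-0.001,-0.001,0.02],[0,0,0.014],[0,0,0.007],[0,0,0],[0,0,0],[0,0,0],[0,0,0],[0,0,0],[0,0,0],[0,0,0],[0,0,0],[0,0,0]], delta_rot=[[0,0,0],[0,0,0],[0,0,0],[0,0,0],[0,0,0],[0,0,0],[0,0,0],[0,0,0],[0,0,0],[0,0,0],[0,0,0],[0,0,0]], grip=[1,1,1,1,-1,-1,-1,-1,-1,-1,-1,-1])

```text
clock: 23.7
tool_pos: [0.5772, -0.2269, 0.13]
eef_rot: [0.713, 0.701, 0.001, 0.001]
contact_force: [3.2, -0.9, -0.1]
opening: 0.445
finger_force: 40.0
```

Call:
play_rows(translation=[[0,0,-0.02],[0,0,-0.03],[0,0,-0.04],[0,0,-0.03],[0,0,-0.02],[0,0,0]], delta_rot=[[0,0,0],[0,0,0],[0,0,0],[0,0,0],[0,0,0],[0,0,0]], grip=[-1,-1,-1,-1,-1,-1])

```text
clock: 24.45
tool_pos: [0.5759, -0.2271, 0.2713]
eef_rot: [0.713, 0.701, -0.0, 0.001]
contact_force: [0.3, -0.3, -5.4]
opening: 0.44
finger_force: 40.0
```

Run:
```python
from h import *
p,y,z,s=pose(); print(p,y,z,s["clock"],s["contact_force"],s["opening"])
print(plan(p,y,(.5145,.265,.27),95.5,13))
```

```text
[ 0.575896   -0.22711711  0.27133605] 89.02104800871642 -0.9999993887786 24.45 [ 0.27146243 -0.34019097 -5.4271581 ] 0.4400640314303094
([[0.0378, -0.0054, 0.0001], [0.0378, -0.005, 0.0001], [0.0379, -0.0047, 0.0001], [0.0379, -0.0044, 0.0001], [0.0379, -0.0041, 0.0001], [0.038, -0.0037, 0.0001], [0.038, -0.0034, 0.0001], [0.038, -0.0031, 0.0001], [0.0381, -0.0027, 0.0001], [0.0381, -0.0024, 0.0001], [0.0381, -0.0021, 0.0001], [0.0381, -0.0017, 0.0001], [0.0381, -0.0014, 0.0001]], np.float64(-0.5))
```

Call:
play_rows(translation=[[0.0378,-0.0054,0],[0.0378,-0.005,0],[0.0379,-0.0047,0],[0.0379,-0.0044,0],[0.0379,-0.0041,0],[0.038,-0.0037,0],[0.038,-0.0034,0],[0.038,-0.0031,0],[0.0381,-0.0027,0],[0.0381,-0.0024,0],[0.0381,-0.0021,0],[0.0381,-0.0017,0],[0.0381,-0.0014,0],[0,0,0],[0,0,0.03],[0,0,0.04],[0,0,0.02],[0,0,0],[0,0,0]], delta_rot=[[0,0,-0.5],[0,0,-0.5],[0,0,-0.5],[0,0,-0.5],[0,0,-0.5],[0,0,-0.5],[0,0,-0.5],[0,0,-0.5],[0,0,-0.5],[0,0,-0.5],[0,0,-0.5],[0,0,-0.5],[0,0,-0.5],[0,0,0],[0,0,0],[0,0,0],[0,0,0],[0,0,0],[0,0,0]], grip=[-1,-1,-1,-1,-1,-1,-1,-1,-1,-1,-1,-1,-1,-1,-1,-1,-1,-1,-1])

```text
clock: 26.82
tool_pos: [0.515, 0.2649, 0.1801]
eef_rot: [0.672, 0.74, 0.0, 0.0]
contact_force: [0.6, -0.2, -4.4]
opening: 0.441
finger_force: 40.0
```

Call:
play_rows(translation=[[0,0,0.015],[0,0,0.015],[0,0,0.01],[0,0,0.006],[0,0,0.003],[0,0,0.002],[0,0,0.001],[0,0,0.001],[0,0,0]], delta_rot=[[0,0,0],[0,0,0],[0,0,0],[0,0,0],[0,0,0],[0,0,0],[0,0,0],[0,0,0],[0,0,0]], grip=[-1,-1,-1,-1,-1,-1,-1,-1,-1])

```text
clock: 27.95
tool_pos: [0.515, 0.2653, 0.127]
eef_rot: [0.672, 0.74, 0.0, 0.0]
contact_force: [-0.9, 0.9, -3.8]
opening: 0.44
finger_force: 40.0
```

Call:
play_rows(translation=[[0,0,0.001],[0,0,0.0005],[0,0,0]], delta_rot=[[0,0,0],[0,0,0],[0,0,0]], grip=[-1,-1,-1])

```text
clock: 28.32
tool_pos: [0.515, 0.2653, 0.1268]
eef_rot: [0.672, 0.74, 0.0, 0.001]
contact_force: [-1.5, -1.8, 9.4]
opening: 0.441
finger_force: 40.0
```

Call:
play_rows(translation=[[0,0,0],[0,0,0],[0,0,0],[0,0,0],[0,0,-0.02],[0,0,-0.04],[0,0,-0.05],[0,0,-0.03],[0,0,0],[0,0,0]], delta_rot=[[0,0,0],[0,0,0],[0,0,0],[0,0,0],[0,0,0],[0,0,0],[0,0,0],[0,0,0],[0,0,0],[0,0,0]], grip=[1,1,1,1,1,1,1,1,1,1])

```text
clock: 29.58
tool_pos: [0.5144, 0.2647, 0.2643]
eef_rot: [0.672, 0.74, -0.001, -0.0]
contact_force: [0.4, -0.1, -1.0]
opening: 1.003
finger_force: 0.0
```

Run:
```python
from h import *
p,y,z,s=pose(); print(p,y,z,s["clock"],s["opening"])
print(plan(p,y,(.5755,-.297,.26),89,13))
```

```text
[0.51439517 0.26472426 0.26433858] 95.53417176060816 -0.9999986053231386 29.575 1.0026245472402961
([[-0.0435, 0.0005, 0.0003], [-0.0435, 0.0009, 0.0003], [-0.0434, 0.0013, 0.0003], [-0.0434, 0.0017, 0.0003], [-0.0434, 0.002, 0.0003], [-0.0434, 0.0024, 0.0003], [-0.0434, 0.0028, 0.0003], [-0.0433, 0.0032, 0.0003], [-0.0433, 0.0036, 0.0003], [-0.0433, 0.0039, 0.0003], [-0.0432, 0.0043, 0.0003], [-0.0432, 0.0047, 0.0003], [-0.0432, 0.0051, 0.0003]], np.float64(0.5))
```

Slot tool.

Call:
play_rows(translation=[[-0.0435,0.0005,0.0003],[-0.0435,0.0009,0.0003],[-0.0434,0.0013,0.0003],[-0.0434,0.0017,0.0003],[-0.0434,0.002,0.0003],[-0.0434,0.0024,0.0003],[-0.0434,0.0028,0.0003],[-0.0433,0.0032,0.0003],[-0.0433,0.0036,0.0003],[-0.0433,0.0039,0.0003],[-0.0432,0.0043,0.0003],[-0.0432,0.0047,0.0003],[-0.0432,0.0051,0.0003],[0,0,0],[0,0,0.03],[0,0,0.035],[0,0,0.025],[0,0,0],[0,0,0]], delta_rot=[[0,0,0.5],[0,0,0.5],[0,0,0.5],[0,0,0.5],[0,0,0.5],[0,0,0.5],[0,0,0.5],[0,0,0.5],[0,0,0.5],[0,0,0.5],[0,0,0.5],[0,0,0.5],[0,0,0.5],[0,0,0],[0,0,0],[0,0,0],[0,0,0],[0,0,0],[0,0,0]], grip=[1,1,1,1,1,1,1,1,1,1,1,1,1,1,1,1,1,1,1])

```text
clock: 31.95
tool_pos: [0.5766, -0.2956, 0.1718]
eef_rot: [0.713, 0.702, 0.0, 0.0]
contact_force: [-0.1, -0.4, -0.2]
opening: 1.001
finger_force: 0.0
```

Call:
play_rows(translation=[[-0.001,-0.001,0.02],[0,0,0.015],[0,0,0.0075],[0,0,0],[0,0,0],[0,0,0],[0,0,0],[0,0,0],[0,0,0],[0,0,0],[0,0,0],[0,0,0]], delta_rot=[[0,0,0],[0,0,0],[0,0,0],[0,0,0],[0,0,0],[0,0,0],[0,0,0],[0,0,0],[0,0,0],[0,0,0],[0,0,0],[0,0,0]], grip=[1,1,1,1,-1,-1,-1,-1,-1,-1,-1,-1])

```text
clock: 33.45
tool_pos: [0.5755, -0.2974, 0.129]
eef_rot: [0.713, 0.701, 0.0, 0.0]
contact_force: [1.6, -0.3, 0.0]
opening: 0.441
finger_force: 40.0
```

Call:
play_rows(translation=[[0,0,-0.02],[0,0,-0.03],[0,0,-0.04],[0,0,-0.03],[0,0,-0.02],[0,0,0]], delta_rot=[[0,0,0],[0,0,0],[0,0,0],[0,0,0],[0,0,0],[0,0,0]], grip=[-1,-1,-1,-1,-1,-1])

```text
clock: 34.2
tool_pos: [0.5754, -0.2975, 0.2709]
eef_rot: [0.713, 0.701, 0.0, 0.001]
contact_force: [0.4, 0.7, -4.6]
opening: 0.445
finger_force: 40.0
```

Run:
```python
from h import *
p,y,z,s=pose(); print(p,y,z,s["clock"],s["contact_force"],s["opening"])
print(plan(p,y,(.508,.335,.27),95.5,14))
```

```text
[ 0.5753946  -0.29746449  0.27086452] 89.03435659169847 -0.9999962369927539 34.2 [ 0.36974088  0.67810451 -4.63770171] 0.44475511683861096
([[0.0451, -0.0056, 0.0001], [0.0451, -0.0052, 0.0001], [0.0452, -0.0048, 0.0001], [0.0452, -0.0045, 0.0001], [0.0452, -0.0041, 0.0001], [0.0453, -0.0038, 0.0001], [0.0453, -0.0034, 0.0001], [0.0453, -0.003, 0.0001], [0.0454, -0.0027, 0.0001], [0.0454, -0.0023, 0.0001], [0.0454, -0.0019, 0.0001], [0.0454, -0.0016, 0.0001], [0.0454, -0.0012, 0.0001], [0.0454, -0.0008, 0.0001]], np.float64(-0.46))
```

Call:
play_rows(translation=[[0.0451,-0.0056,0],[0.0451,-0.0052,0],[0.0452,-0.0048,0],[0.0452,-0.0045,0],[0.0452,-0.0041,0],[0.0453,-0.0038,0],[0.0453,-0.0034,0],[0.0453,-0.003,0],[0.0454,-0.0027,0],[0.0454,-0.0023,0],[0.0454,-0.0019,0],[0.0454,-0.0016,0],[0.0454,-0.0012,0],[0.0454,-0.0008,0],[0,0,0],[0,0,0.03],[0,0,0.04],[0,0,0.02],[0,0,0],[0,0,0]], delta_rot=[[0,0,-0.46],[0,0,-0.46],[0,0,-0.46],[0,0,-0.46],[0,0,-0.46],[0,0,-0.46],[0,0,-0.46],[0,0,-0.46],[0,0,-0.46],[0,0,-0.46],[0,0,-0.46],[0,0,-0.46],[0,0,-0.46],[0,0,-0.46],[0,0,0],[0,0,0],[0,0,0],[0,0,0],[0,0,0],[0,0,0]], grip=[-1,-1,-1,-1,-1,-1,-1,-1,-1,-1,-1,-1,-1,-1,-1,-1,-1,-1,-1,-1])

```text
clock: 36.7
tool_pos: [0.5081, 0.3349, 0.1793]
eef_rot: [0.673, 0.74, 0.0, 0.0]
contact_force: [0.6, 0.2, -4.7]
opening: 0.445
finger_force: 40.0
```

Seated height is expected at about 0.126.

Call:
play_rows(translation=[[0,0,0.015],[0,0,0.015],[0,0,0.01],[0,0,0.006],[0,0,0.003],[0,0,0.002],[0,0,0.001],[0,0,0.001],[0,0,0.001],[0,0,0]], delta_rot=[[0,0,0],[0,0,0],[0,0,0],[0,0,0],[0,0,0],[0,0,0],[0,0,0],[0,0,0],[0,0,0],[0,0,0]], grip=[-1,-1,-1,-1,-1,-1,-1,-1,-1,-1])

```text
clock: 37.95
tool_pos: [0.5079, 0.3352, 0.1259]
eef_rot: [0.673, 0.74, 0.0, 0.0]
contact_force: [-2.6, -2.1, 4.6]
opening: 0.442
finger_force: 40.0
```

Seated. I release, rise and move back clear so I can look.

Call:
play_rows(translation=[[0,0,0],[0,0,0],[0,0,0],[0,0,0],[0,0,-0.02],[0,0,-0.04],[0,0,-0.05],[0,0,-0.04],[-0.04,0,0],[-0.04,0,0],[-0.04,0,0],[-0.04,0,0],[-0.04,0,0],[-0.04,0,0],[-0.04,0,0],[-0.04,0,0],[-0.04,0,0],[0,0,0]], delta_rot=[[0,0,0],[0,0,0],[0,0,0],[0,0,0],[0,0,0],[0,0,0],[0,0,0],[0,0,0],[0,0,0],[0,0,0],[0,0,0],[0,0,0],[0,0,0],[0,0,0],[0,0,0],[0,0,0],[0,0,0],[0,0,0]], grip=[1,1,1,1,1,1,1,1,1,1,1,1,1,1,1,1,1,1])

```text
clock: 40.2
tool_pos: [0.5423, -0.0276, 0.2757]
eef_rot: [0.675, 0.738, -0.001, 0.001]
contact_force: [0.3, 0.1, -0.2]
opening: 1.001
finger_force: 0.0
```

Run:
```python
from h import *
a=r.snapshot("scene")[70:230,280:460]; b=r.snapshot("top")[170:280,110:310]
a=cv2.resize(a,(400,356)); b=cv2.resize(b,(400,220)); b=cv2.copyMakeBorder(b,0,136,0,0,cv2.BORDER_CONSTANT)
cv2.imwrite("pics/end.png",np.hstack([a,b])); print(pose()[:2])
```

```text
(array([ 0.54226375, -0.02305613,  0.27582225]), np.float64(95.44976143460198))
```

View pics/end.png

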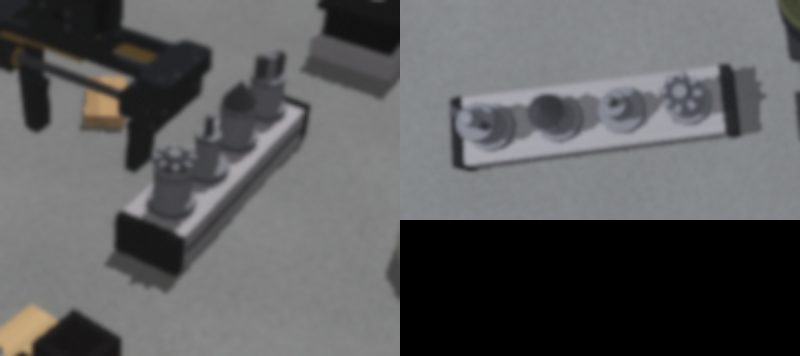

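All four tools stand upright and seated in the carrier. In the right-hand crop, left to right, they are slot (485,125), cone (553,115), drill (622,107) and disc (687,97), and the gripper is clear.

```bash
python3 -c "
from plant import r
print(r.finish_job())"
```

```text
the job is handed in; nothing more can be done
None
```

All four tools stand upright and released in the carrier in reverse order (from the robot's left: slot, cone, drill, disc), and I handed the job in at about 40 s of the 117 s allowed; the hand-in gave no verdict.

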